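# Load the jar shaker and set its push-to-turn selector

### The job

The jar shaker must be filled and set to mix: first push its selector knob in and turn it from the one-dot mark (off) to the two-dot mark (load), letting it spring out there. Then stand every sample jar that is on the table upright in the shaker's carrier, one to a cell, and only then push the knob in again and turn it to the three-dot mark (mix), letting it spring out. Leave the dish and the flask where they are.

Things in the scene. Friction and masses are not known exactly. Their poses are not given: they have to be found in the camera images.
- shaker: fixed bench jar shaker: grey base 16 mm high, 160 mm wide under a white six-cell carrier, 104 mm under a grey control pod. Origin on the table under the carrier's centre, z up, y the long axis from carrier to pod. Carrier 224 mm along y, 148 mm along x, its walls end 44 mm above the table. Pod 88 x 90 mm, flat top 44 mm above the table, its centre at y = +160 mm
- selector (a joint): turn of the selector knob on the pod, rad. 0 = one dot (off), 0.785 = two dots (load), 1.571 = three dots (mix); grows clockwise seen from above. Out (not pushed) it is locked in its notch with 0.1 rad of play each way; it turns only while pushed in at least 5 mm, with about 0.03 N m of friction, and springs out again only when let go within 0.1 rad of a position
- selector_press (a joint): how far the selector knob is pushed in (down), m: 0 = out, 0.009 = hard stop; a spring of 4 N at the start and 7.6 N at the stop pushes it back out
- selector_grip (a point): point on the knob's vertical axis at the height to grip: in the middle of the black bar grip, 8.5 mm below its top. The bar is 50 mm long, 13 mm wide and 27 mm tall and stands on a round skirt 56 mm across, whose top is 18.5 mm below this point. x of this frame runs along the bar to the end with the white mark (the pointer), z up; this point stands 80 mm above the table with the knob out. It sits on the body that turns and is pushed
- cell_1 (a point): centre of the floor of one carrier cell, 22 mm above the table; x and y along the cell's sides. Cell opening 56 x 56 mm, centres 76 mm apart, walls and the 20 mm thick ribs 22 mm above this floor; empty at the start
- cell_2 (a point): centre of the floor of one carrier cell, 22 mm above the table; x and y along the cell's sides. Cell opening 56 x 56 mm, centres 76 mm apart, walls and the 20 mm thick ribs 22 mm above this floor; empty at the start
- cell_3 (a point): centre of the floor of one carrier cell, 22 mm above the table; x and y along the cell's sides. Cell opening 56 x 56 mm, centres 76 mm apart, walls and the 20 mm thick ribs 22 mm above this floor; empty at the start
- cell_4 (a point): centre of the floor of one carrier cell, 22 mm above the table; x and y along the cell's sides. Cell opening 56 x 56 mm, centres 76 mm apart, walls and the 20 mm thick ribs 22 mm above this floor; empty at the start
- cell_5 (a point): centre of the floor of one carrier cell, 22 mm above the table; x and y along the cell's sides. Cell opening 56 x 56 mm, centres 76 mm apart, walls and the 20 mm thick ribs 22 mm above this floor; empty at the start
- cell_6 (a point): centre of the floor of one carrier cell, 22 mm above the table; x and y along the cell's sides. Cell opening 56 x 56 mm, centres 76 mm apart, walls and the 20 mm thick ribs 22 mm above this floor; empty at the start
- jar_1_center (a point): round sample jar, 60 mm tall, about 140 g with a heavy black foot 48 mm across, amber glass body 48 mm across up to 30 mm, and an aluminium screw lid 46 mm across from 38 mm up to the top at 60 mm. Point on its axis half-way up (30 mm above its underside), z along the axis to the lid. Grip it by the lid, whose middle is 19 mm above this point, so that the fingers stay above the carrier's walls. May be absent
- jar_2_center (a point): round sample jar, 60 mm tall, about 140 g with a heavy black foot 48 mm across, amber glass body 48 mm across up to 30 mm, and an aluminium screw lid 46 mm across from 38 mm up to the top at 60 mm. Point on its axis half-way up (30 mm above its underside), z along the axis to the lid. Grip it by the lid, whose middle is 19 mm above this point, so that the fingers stay above the carrier's walls. May be absent
- jar_3_center (a point): round sample jar, 60 mm tall, about 140 g with a heavy black foot 48 mm across, amber glass body 48 mm across up to 30 mm, and an aluminium screw lid 46 mm across from 38 mm up to the top at 60 mm. Point on its axis half-way up (30 mm above its underside), z along the axis to the lid. Grip it by the lid, whose middle is 19 mm above this point, so that the fingers stay above the carrier's walls. May be absent
- jar_4_center (a point): round sample jar, 60 mm tall, about 140 g with a heavy black foot 48 mm across, amber glass body 48 mm across up to 30 mm, and an aluminium screw lid 46 mm across from 38 mm up to the top at 60 mm. Point on its axis half-way up (30 mm above its underside), z along the axis to the lid. Grip it by the lid, whose middle is 19 mm above this point, so that the fingers stay above the carrier's walls. May be absent
- jar_5_center (a point): round sample jar, 60 mm tall, about 140 g with a heavy black foot 48 mm across, amber glass body 48 mm across up to 30 mm, and an aluminium screw lid 46 mm across from 38 mm up to the top at 60 mm. Point on its axis half-way up (30 mm above its underside), z along the axis to the lid. Grip it by the lid, whose middle is 19 mm above this point, so that the fingers stay above the carrier's walls. May be absent
- jar_6_center (a point): round sample jar, 60 mm tall, about 140 g with a heavy black foot 48 mm across, amber glass body 48 mm across up to 30 mm, and an aluminium screw lid 46 mm across from 38 mm up to the top at 60 mm. Point on its axis half-way up (30 mm above its underside), z along the axis to the lid. Grip it by the lid, whose middle is 19 mm above this point, so that the fingers stay above the carrier's walls. May be absent
- jar_1: the same jar; origin at the centre of its underside, z to the lid
- jar_2: the same jar; origin at the centre of its underside, z to the lid
- jar_3: the same jar; origin at the centre of its underside, z to the lid
- jar_4: the same jar; origin at the centre of its underside, z to the lid
- jar_5: the same jar; origin at the centre of its underside, z to the lid
- jar_6: the same jar; origin at the centre of its underside, z to the lid
- dish: bystander: white evaporating dish 72 mm across, 29 mm high; leave alone
- flask: bystander: conical flask 63 mm across, 105 mm high; leave alone
Mind the look-alikes: they are no part of the job. Leave any green or red look-alike of the jar_5 alone.

How it is judged:
By the outcome, as a careful person would: the job done as asked, in the order asked, and still so for the second after the job is handed in, with the robot touching nothing.
Of jar_1, jar_2, jar_3, jar_4, jar_5, jar_6 only 5 to 6 are there at a start; the rules pass over those that are not, and their reading is None.
At some moment in a run one of jar_1, jar_2, jar_3, jar_4, jar_5, jar_6 may be knocked a few centimetres aside while the robot is not near it.
It also fails if it takes over 210 s, if anything falls off the work surface, if the arm or the gripper's body presses on something with over 40 N, if the wrist force passes 120 N, or if a joint passes its speed limit or range.

### The arm

A 6-joint arm with a two-finger parallel gripper is mounted at the origin on a cart in front of the work surface, level with it; the furniture and walls round the work are solid. World frame = base frame: x ahead of the robot, y to its left, z up, the work surface at z = 0. Lengths are in mm, angles in rad, forces in N, time in s.
With the tool pointing down it reaches from about 275 to 750 mm from the base axis. Payload 10.2 kg.
Tool frame: the origin (TCP) lies at the very end of the fingers, on their centre line; the grasp point (between the pads) lies 19 mm behind it; x points along the fingers, y is the direction in which the jaws open and shut, and the axes are right-handed (so a half turn about x gives the same grasp; the last joint's range is limited). The gripper opens to 85 mm and grips with 20 to 120 N. Pads are 22 mm wide; open, the fingers measure 114 mm over their backs; the gripper's body (76 mm by 85 mm) begins 54 mm behind the grasp point. The pads swing forward as they close: fully open they stand 13 mm farther back than shut.
Start: joints at [-1.399, 0.313, 1.498, -0, 1.331, -0.223], TCP at [201.915, -484.625, 231.294] pointing down, gripper open.
Joint ranges: [-2.94, 2.94], [-0.97, 2.17], [0.19, 2.56], [-1.23, 4.37], [0.02, 3.11], [-2.88, 2.88]. Speed limits (rad/s): [2.39, 2.39, 3.01, 3.14, 3.14, 3.14].

### API

Orientations are given as a unit quaternion [w, x, y, z].
In Python, from rig import ctrl, viewer, finish_job gives the robot as it stands.
- The arm moves only by the tool carry_out, never from a script. Its argument "targets" is a list of rows, each an object of numbers: "x", "y", "z": the shift along the world's x, y, z in m; "ax", "ay", "az": the turn, a rotation vector about the world's x, y, z in rad; "hand": the opening, from -1 (shut) to 1 (fully open). A call has 1 to 5 rows; each row is the pose to reach, as a shift and turn from the pose commanded when the call began; what a row does not reach only later rows make up. A row lasts 1/8 s, in which the tool goes at most 62.5 mm and 10.7 degrees, less where a joint would pass 70% of its speed; a pose out of reach is approached as far as the arm can. A call with a gripper value outside its range is refused whole. The fingers move at their own pace and stop on an object; "grip_force" is the grip in N (left out, the last holds). Time passes only in rows, so rows that repeat a pose let the fingers close. It gives the time, the measured TCP pose, the force and the opening at its end, in the units of the state.
- ctrl.sense(): the state, without advancing time (a new reading comes with each control period).
- viewer.capture(name): name is "scene" or "top" or "wrist"; returns the picture (480x640x3 uint8, blue, green, red); there is no depth.
- viewer.camera_info(name): a dict with "fx", "fy", "cx", "cy" (pixels), "R" (3x3) and "t" (3): a world point X has camera coordinates R X + t. Camera axes: x right, y down, z forward; pixel columns grow to the right and rows downward; lengths in mm; the calibration is good to about 2 mm. A picture is of the moment at which its call begins: read the wrist's pose just before it. camera_info takes no time and is no camera call; for the wrist camera it gives the pose at the moment of the call.
- finish_job(): hands the job in, once; it reports no verdict.
The state is a dict: "time_s": time; "joints": joint angles; "dq": joint speeds; "tau": joint torques, N m; "eef_pos": TCP position; "ee_rot": TCP orientation; "force": force on the tool from outside, world axes, zero at the start; "wrist_torque": the same for the moment, N m; "grip_width": opening from 0.0 (shut) to 1.0 (fully open).
Only numpy, scipy, OpenCV 4.12 (cv2) and the standard library are available. Lean on these libraries where they do the work, as an engineer would, in place of code of your own. Each camera call takes 0.05 s, during which the arm holds its last target. There are 200 camera calls.

## Working session

There is one attempt and no reset: what is moved stays moved. The work goes in short steps, Python scripts to look and compute and a tool call to move; the robot and the scene stay as the last step left them, time stands still between calls to the robot, and variables do not carry over. Pictures are saved under pics/ and viewed, about 12 in all and at most 16, crops included, and the job is handed in when it is done.

Besides the shell and the picture viewer there is one more tool, called after "Request:" as a command line: name --argument value ..., lists and objects as JSON in quotes. carry_out: Moves the arm, as the interface text tells. Its arguments: {"type":"object","properties":{"targets":{"type":"array"},"grip_force":{"type":"number"}},"required":["targets"]}

```bash
ls; mkdir -p pics; python3 - <<'E'
from rig import ctrl, viewer
import cv2
print(ctrl.sense())
for n in("top","scene"):
    cv2.imwrite(f"pics/{n}0.png",viewer.capture(n)); print(n,viewer.camera_info(n))
E
```

```text
pics
{'time_s': 0.0, 'joints': array([-1.39934637e+00,  3.13428313e-01,  1.49844959e+00, -1.16824707e-05,
        1.33101360e+00, -2.23387391e-01]), 'dq': array([ 0.00022056, -0.00088473,  0.00029507, -0.00011541, -0.00015688,
        0.00038413]), 'tau': array([-7.92557375e-05, -4.12270653e+01, -2.59744138e+01, -1.49511106e-04,
        4.14623937e-03,  1.40126204e-05]), 'eef_pos': array([ 201.89101855, -484.34018596,  230.74147194]), 'ee_rot': array([ 0.13823285,  0.69337961,  0.13915117, -0.69336379]), 'force': array([ 0.12112453, -0.4214932 , -0.69707977]), 'wrist_torque': array([ 0.02835746, -0.06663529,  0.02578376]), 'grip_width': 1.0005797929778675}
top {'fx': 610.6228025263746, 'fy': 610.6228025263746, 'cx': 318.41166045233007, 'cy': 239.9617344255518, 'R': array([[-0.0122999 , -0.99983722,  0.01320011],
       [-0.99505606,  0.01093788, -0.0987107 ],
       [ 0.09855025, -0.01434898, -0.99502862]]), 't': array([-278.6932065 ,  512.43152721, 1155.5551206 ])}
scene {'fx': 495.87633081091553, 'fy': 495.87633081091553, 'cx': 320.87281882688154, 'cy': 230.1933974761612, 'R': array([[ 0.69334581, -0.72060333, -0.00155998],
       [-0.32102937, -0.30694655, -0.89594864],
       [ 0.64514474,  0.62170303, -0.44415494]]), 't': array([-568.67173555,  135.43778105,  828.03845053])}
```

View pics/top0.png

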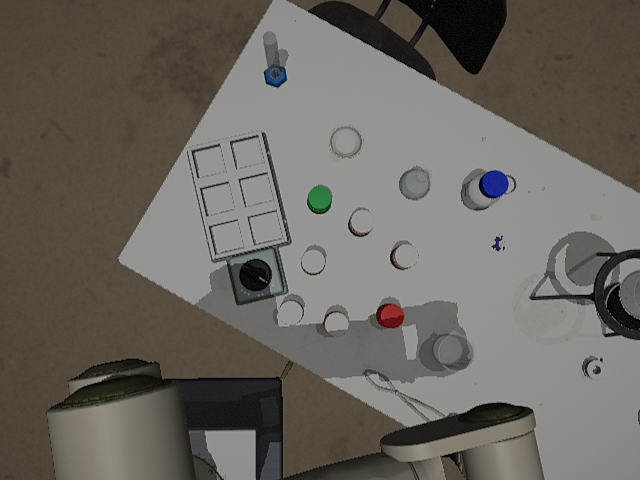

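View pics/scene0.png

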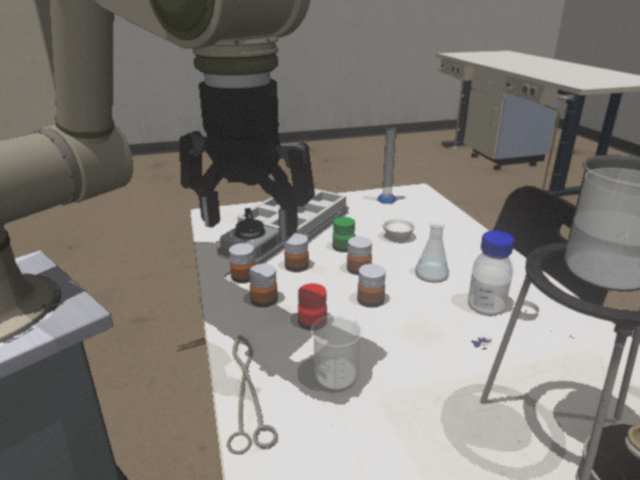

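The top view shows five aluminium lids, at about (313,261), (361,222), (404,256), (290,312) and (336,322). The green (319,199) and red (390,315) jars are look-alikes. The shaker spans about (190–290, 130–305), with its knob at (255,274). I'll enlarge this area.

```bash
cat > h.py <<'E'
import numpy as np, cv2
from rig import ctrl, viewer
def ray(ci,u,v,z):
    "world point at height z seen at pixel"
    R,t=np.array(ci["R"]),np.array(ci["t"]); c=-R.T@t
    d=R.T@np.array([(u-ci["cx"])/ci["fx"],(v-ci["cy"])/ci["fy"],1])
    return (c+d*(z-c[2])/d[2])[:2]
def proj(ci,P):
    q=np.array(ci["R"])@np.array(P,float)+np.array(ci["t"])
    return np.array([ci["fx"]*q[0]/q[2]+ci["cx"],ci["fy"]*q[1]/q[2]+ci["cy"]])
E
python3 - <<'E'
from h import *
im=cv2.imread("pics/top0.png"); 
c=cv2.resize(im[120:345,180:440],None,fx=3,fy=3,interpolation=cv2.INTER_CUBIC)[:600*2]
c=cv2.convertScaleAbs(c,alpha=1.3)
c=cv2.resize(c,(780,675))[:600+75]
for u in range(180,440,20): cv2.putText(c,str(u),((u-180)*3,8),0,.3,(0,255,255)); cv2.line(c,((u-180)*3,10),((u-180)*3,16),(0,255,255))
for v in range(120,345,20): cv2.putText(c,str(v),(0,(v-120)*3),0,.3,(0,255,255))
cv2.imwrite("pics/c1.png",cv2.resize(c,(690,597)))
ci=viewer.camera_info("top")
for p in [(313,261),(361,222),(404,256),(290,312),(336,322)]: print(p,ray(ci,*p,60).round(1))
E
```

```text
(313, 261) [ 466.3 -273.5]
(361, 222) [ 539.1 -365.1]
(404, 256) [ 473.8 -444.8]
(290, 312) [ 371.8 -229.7]
(336, 322) [ 352.3 -315. ]
```

View pics/c1.png

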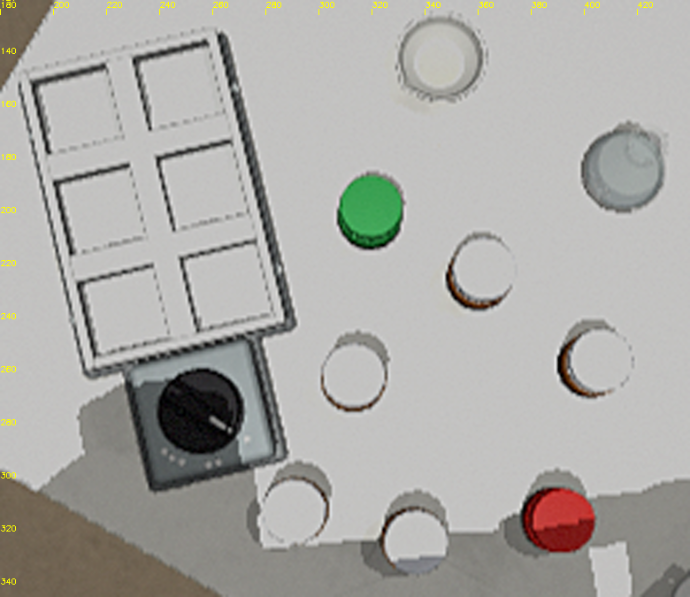

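The enlarged crop confirms it. The five unpainted aluminium lids are the jars; the green one (319,199) and the red one (390,315) are look-alikes, and the knob points at one dot. Next I'll fit the shaker pose from the rim corners and compute the target poses.

```bash
python3 - <<'E'
from h import *
from scipy.optimize import least_squares
from scipy.spatial.transform import Rotation as Rn
ci=viewer.camera_info("top")
px=lambda X,Y:(180+X/2.654,120+Y/2.654)
C=[[(33,80),(107,65),(124,138),(48,154)],[(134,57),(208,40),(225,113),(150,130)],[(55,182),(130,164),(146,236),(71,254)],[(156,157),(231,141),(249,212),(172,231)],[(78,281),(153,264),(169,336),(95,353)],[(180,256),(254,240),(272,312),(197,330)]]
ctr=[(38,-76),(-38,-76),(38,0),(-38,0),(38,76),(-38,76)]
off=[(28,-28),(-28,-28),(-28,28),(28,28)]
W=np.array([ray(ci,*px(*p),44) for c in C for p in c])
L=np.array([(c[0]+o[0],c[1]+o[1]) for c in ctr for o in off],float)
f=lambda p:((Rn.from_euler('z',p[2]).as_matrix()[:2,:2]@L.T).T+p[:2]-W).ravel()
s=least_squares(f,[550,-130,1.6]); p=s.x; print("shaker",p,"rms",np.sqrt(np.mean(s.fun**2)))
R2=Rn.from_euler('z',p[2]).as_matrix()[:2,:2]
for i,c in enumerate(ctr): print("cell","ABCDEF"[i],(R2@c+p[:2]).round(1))
k=R2@[0,160]+p[:2]; print("knob",k, "seen", ray(ci,*px(200,410),62), "pointer ang off deg",np.degrees(p[2])+135, "px knob pt",proj(ci,[*k,80]))
for n,q in dict(a=(354,373),b=(484,267),c=(602,360),d=(294,511),e=(415,540),green=(371,198),red=(560,515)).items(): print(n,ray(ci,*px(*q),60).round(1))
print("dish",ray(ci,*px(440,60),29),"flask",ray(ci,*px(622,175),30))
st=ctrl.sense(); M=Rn.from_quat(st["ee_rot"],scalar_first=True).as_matrix(); print(M.round(3)); print("jaw deg",np.degrees(np.arctan2(M[1,1],M[0,1])))
w=viewer.camera_info("wrist"); print(w, -np.array(w["R"]).T@w["t"])
E
```

```text
shaker [ 597.86904183 -129.33292917    1.79436926] rms 0.9577719681634214
cell A [663.6 -75.4]
cell B [ 680.4 -149.5]
cell C [589.4 -92.3]
cell D [ 606.3 -166.4]
cell E [ 515.3 -109.1]
cell F [ 532.2 -183.2]
knob [ 441.85120159 -164.80733581] seen [ 442.24526703 -165.64166776] pointer ang off deg 237.80978562478975 px knob pt [254.02635862 274.28780248]
a [ 467.2 -274.3]
b [ 541.8 -367.7]
c [ 474.4 -450.2]
d [ 370.8 -231.1]
e [ 349.6 -315.6]
green [ 592.3 -287.8]
red [ 365.7 -417.7]
dish [ 700.73004011 -340.81295067] flask [ 612.86131706 -473.36045057]
[[-0.     0.385 -0.923]
 [ 0.001 -0.923 -0.385]
 [-1.    -0.001 -0.   ]]
jaw deg -67.3833130334696
{'fx': 432.6273260256817, 'fy': 432.6273260256817, 'cx': 315.9011514335986, 'cy': 241.1979245080617, 'R': array([[ 0.38383908, -0.92339866, -0.00157566],
       [-0.87305106, -0.36346525,  0.3250767 ],
       [-0.30074809, -0.12340151, -0.94568634]]), 't': array([-524.1776494 ,  -42.0820528 ,  380.70823413])} [ 278.95735725 -452.34032904  372.88454834]
```

Request:
carry_out --targets '[{"x":0.03,"y":0.04,"az":0.12},{"x":0.06,"y":0.08,"az":0.24},{"x":0.09,"y":0.12,"az":0.36},{"x":0.12,"y":0.16,"az":0.48,"hand":0.0},{"x":0.15,"y":0.2,"az":0.614,"hand":0.0}]'

```text
invalid input at $.targets[0]: expected keys x, y, z, ax, ay, az, hand
```

Request:
carry_out --targets '[{"x":0.03,"y":0.04,"z":-0.02},{"x":0.06,"y":0.08,"z":-0.05},{"x":0.09,"y":0.12,"z":-0.07},{"x":0.09,"y":0.12,"z":-0.07},{"x":0.09,"y":0.12,"z":-0.07}]'

```text
invalid input at $.targets[0]: expected keys x, y, z, ax, ay, az, hand
```

```bash
python3 - <<'E'
from h import *
s=ctrl.sense(); print(s["time_s"],s["eef_pos"],s["joints"],s["grip_width"])
ci=viewer.camera_info("wrist"); cv2.imwrite("pics/w1.png",viewer.capture("wrist"))
print(proj(ci,[441.9,-164.8,88.5]),proj(ci,[370.8,-231.1,60]))
E
```

```text
0.1 [ 201.87259509 -484.38464938  230.77559584] [-1.39940880e+00  3.13424975e-01  1.49836346e+00  1.33553717e-05
  1.33101327e+00 -2.23351141e-01] 1.0039503142137391
[-159.11269749 -554.42623922] [  13.29577645 -229.743071  ]
```

View pics/w1.png

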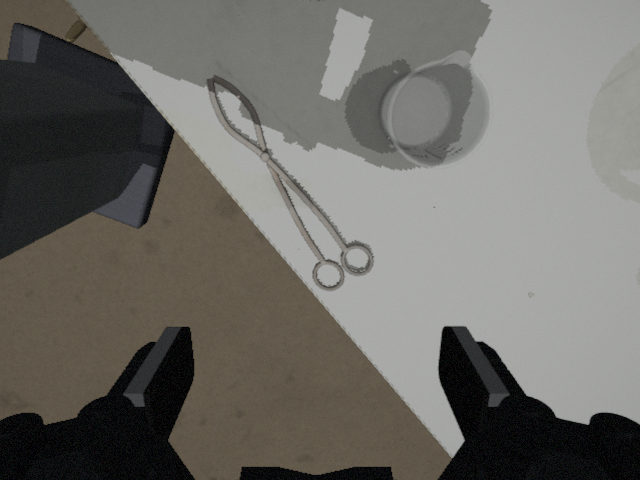

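The move call was refused because every key is required in each row. The wrist picture (4 viewed so far) shows only tongs and a beaker at the start pose. I'll send the move again with all keys.

Request:
carry_out --targets '[{"x":0.03,"y":0.04,"z":0,"ax":0,"ay":0,"az":0.12,"hand":0},{"x":0.06,"y":0.08,"z":0,"ax":0,"ay":0,"az":0.24,"hand":0},{"x":0.09,"y":0.12,"z":0,"ax":0,"ay":0,"az":0.36,"hand":0},{"x":0.12,"y":0.16,"z":0,"ax":0,"ay":0,"az":0.48,"hand":0},{"x":0.15,"y":0.2,"z":0,"ax":0,"ay":0,"az":0.614,"hand":0}]'

```text
time_s: 0.78
eef_pos: [352.6, -283.2, 231.2]
ee_rot: [0.343, 0.618, 0.343, -0.618]
force: [0.9, -0.1, 0.7]
grip_width: 0.499
```

Request:
carry_out --targets '[{"x":0.03,"y":0.04,"z":-0.02,"ax":0,"ay":0,"az":0,"hand":0},{"x":0.06,"y":0.08,"z":-0.05,"ax":0,"ay":0,"az":0,"hand":0},{"x":0.09,"y":0.12,"z":-0.07,"ax":0,"ay":0,"az":0,"hand":0},{"x":0.09,"y":0.12,"z":-0.07,"ax":0,"ay":0,"az":0,"hand":0}]'

```text
time_s: 1.27
eef_pos: [442.3, -161.9, 159.8]
ee_rot: [-0.342, -0.618, -0.344, 0.619]
force: [0.1, -0.0, 0.6]
grip_width: 0.505
```

```bash
python3 - <<'E'
from h import *
s=ctrl.sense(); print(s["time_s"],s["eef_pos"],s["joints"],s["grip_width"])
ci=viewer.camera_info("wrist"); cv2.imwrite("pics/w2.png",viewer.capture("wrist"))
print(proj(ci,[441.9,-164.8,88.5]),proj(ci,[370.8,-231.1,60]))
E
```

```text
1.275 [ 442.31693389 -161.94435983  159.78861147] [-6.00614960e-01  2.69954378e-01  1.75436799e+00  3.18397370e-04
  1.12059385e+00 -4.30255391e-02] 0.5054103650356045
[319.29240487 264.33199384] [280.931691   379.47327635]
```

View pics/w2.png

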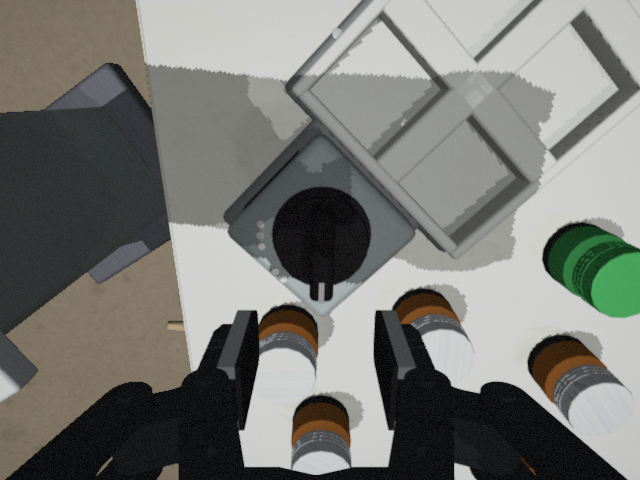

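Picture 5 shows the bar vertical at u≈320, with its white end at (320,290) and the skirt centred near (321,236). I'll check that against the predicted axis.

```bash
python3 - <<'E'
from h import *
ci=viewer.camera_info("wrist")
print(ray(ci,321.5,236.5,61.5),proj(ci,[441.9,-164.8,61.5]),[proj(ci,[441.9+r*np.cos(np.radians(237.8)),-164.8+r*np.sin(np.radians(237.8)),88.5]) for r in (25,-25)])
E
```

```text
[ 446.26291078 -161.97022939] [317.75656682 244.07031964] [array([317.66977334, 303.13325756]), array([317.97796675, 215.52783289])]
```

Request:
carry_out --grip_force 60 --targets '[{"x":0.002,"y":0.001,"z":-0.05,"ax":0,"ay":0,"az":0,"hand":0},{"x":0.002,"y":0.001,"z":-0.095,"ax":0,"ay":0,"az":0,"hand":0},{"x":0.002,"y":0.001,"z":-0.095,"ax":0,"ay":0,"az":0,"hand":0},{"x":0.002,"y":0.001,"z":-0.095,"ax":0,"ay":0,"az":0,"hand":-1},{"x":0.002,"y":0.001,"z":-0.095,"ax":0,"ay":0,"az":0,"hand":-1}]'

```text
time_s: 1.95
eef_pos: [444.2, -164.3, 68.1]
ee_rot: [0.342, 0.619, 0.341, -0.619]
force: [-0.7, -1.8, 3.6]
grip_width: 0.134
```

Request:
carry_out --targets '[{"x":0,"y":0,"z":0,"ax":0,"ay":0,"az":0,"hand":-1},{"x":0,"y":0,"z":0,"ax":0,"ay":0,"az":0,"hand":-1}]'

```text
time_s: 2.2
eef_pos: [444.3, -164.3, 67.1]
ee_rot: [0.343, 0.619, 0.341, -0.619]
force: [-2.2, -4.2, 4.1]
grip_width: 0.133
```

Request:
carry_out --targets '[{"x":-0.001,"y":-0.001,"z":-0.004,"ax":0,"ay":0,"az":0,"hand":-1},{"x":-0.001,"y":-0.001,"z":-0.009,"ax":0,"ay":0,"az":0,"hand":-1},{"x":-0.001,"y":-0.001,"z":-0.009,"ax":0,"ay":0,"az":0,"hand":-1},{"x":-0.001,"y":-0.001,"z":-0.009,"ax":0,"ay":0,"az":0,"hand":-1}]'

```text
time_s: 2.7
eef_pos: [444.3, -164.6, 59.3]
ee_rot: [0.343, 0.62, 0.341, -0.618]
force: [-2.2, 6.7, 27.3]
grip_width: 0.137
```

Request:
carry_out --targets '[{"x":0,"y":0,"z":0.001,"ax":0,"ay":0,"az":-0.15,"hand":-1},{"x":0,"y":0,"z":0.001,"ax":0,"ay":0,"az":-0.3,"hand":-1}]'

```text
time_s: 2.95
eef_pos: [444.0, -164.4, 59.4]
ee_rot: [0.244, 0.665, 0.243, -0.663]
force: [-0.1, 5.3, 17.3]
grip_width: 0.133
```

Request:
carry_out --targets '[{"x":0,"y":0,"z":0,"ax":0,"ay":0,"az":-0.16,"hand":-1},{"x":0,"y":0,"z":0,"ax":0,"ay":0,"az":-0.32,"hand":-1},{"x":0,"y":0,"z":0,"ax":0,"ay":0,"az":-0.485,"hand":-1},{"x":0,"y":0,"z":0,"ax":0,"ay":0,"az":-0.485,"hand":-1}]'

```text
time_s: 3.45
eef_pos: [443.7, -164.2, 59.4]
ee_rot: [0.078, 0.704, 0.078, -0.702]
force: [-0.9, 5.6, 18.7]
grip_width: 0.136
```

```bash
python3 - <<'E'
from h import *
s=ctrl.sense(); print(s["wrist_torque"],s["force"],s["eef_pos"],s["joints"])
from scipy.spatial.transform import Rotation as Rn
M=Rn.from_quat(s["ee_rot"],scalar_first=True).as_matrix(); print(np.degrees(np.arctan2(M[1,1],M[0,1])))
E
```

```text
[1.01905515 0.24768892 0.00604133] [-0.93223866  5.61789015 18.67239119] [ 443.73426348 -164.15851736   59.40346368] [-0.60354304  0.42299328  1.85106769  0.00200837  0.86604518  0.74413779]
-77.2909098923779
```

Request:
carry_out --targets '[{"x":0,"y":0,"z":0.004,"ax":0,"ay":0,"az":0,"hand":-1},{"x":0,"y":0,"z":0.008,"ax":0,"ay":0,"az":0,"hand":-1},{"x":0,"y":0,"z":0.008,"ax":0,"ay":0,"az":0,"hand":0},{"x":0,"y":0,"z":0.008,"ax":0,"ay":0,"az":0,"hand":0},{"x":0,"y":0,"z":0.06,"ax":0,"ay":0,"az":0,"hand":0}]'

```text
time_s: 4.08
eef_pos: [441.1, -163.7, 116.0]
ee_rot: [-0.077, -0.7, -0.081, 0.705]
force: [0.8, -0.7, 0.7]
grip_width: 0.496
```

Request:
carry_out --targets '[{"x":0,"y":0,"z":0.04,"ax":0,"ay":0,"az":0,"hand":0.6},{"x":-0.02,"y":-0.02,"z":0.09,"ax":0,"ay":0,"az":0,"hand":0.6},{"x":-0.02,"y":-0.02,"z":0.09,"ax":0,"ay":0,"az":0,"hand":0.6}]'

```text
time_s: 4.45
eef_pos: [423.2, -186.2, 211.0]
ee_rot: [0.08, 0.704, 0.077, -0.701]
force: [-0.8, 0.7, -0.4]
grip_width: 0.804
```

```bash
python3 - <<'E'
from h import *
s=ctrl.sense(); print(s["time_s"],s["eef_pos"],s["joints"],s["grip_width"],s["force"])
ci=viewer.camera_info("wrist"); cv2.imwrite("pics/w3.png",viewer.capture("wrist"))
for n,p in dict(a=(467.2,-274.3),d=(370.8,-231.1),e=(349.6,-315.6),b=(541.8,-367.7),c=(474.4,-450.2)).items(): print(n,proj(ci,[*p,60]))
E
```

```text
4.45 [ 423.1915504  -186.22128798  211.02655467] [-6.68627142e-01  1.89695125e-01  1.71193198e+00 -3.42412115e-04
  1.23419836e+00  6.80080230e-01] 0.8039642897387248 [-0.78040113  0.69467094 -0.41629848]
a [454.27460273 185.31572785]
d [358.29480152 296.89075966]
e [456.44330487 342.25276518]
b [627.89264849 105.61165281]
c [692.44860424 228.93140001]
```

View pics/w3.png

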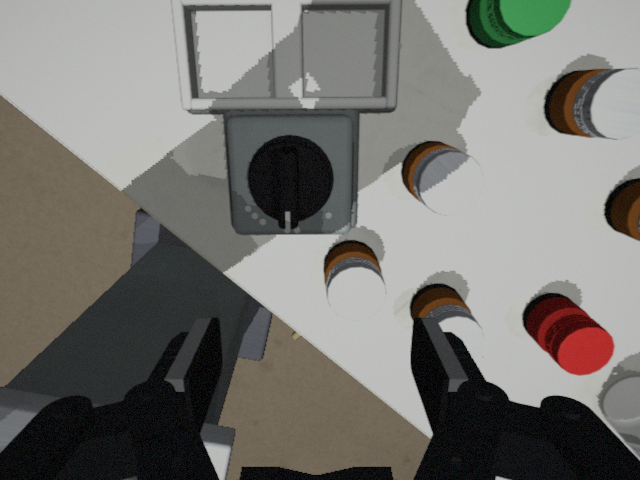

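Picture 6 shows the pointer on the two dots at (287,222). The lids are where predicted, within about 4 mm: d (357,290), a (450,182), e (460,340). I'll take jar d first, since it stands beside the pod.

Request:
carry_out --targets '[{"x":-0.05,"y":-0.046,"z":-0.02,"ax":0,"ay":0,"az":0,"hand":0.6},{"x":-0.05,"y":-0.046,"z":-0.07,"ax":0,"ay":0,"az":0,"hand":0.6},{"x":-0.05,"y":-0.046,"z":-0.12,"ax":0,"ay":0,"az":0,"hand":0.6},{"x":-0.05,"y":-0.046,"z":-0.155,"ax":0,"ay":0,"az":0,"hand":0.6},{"x":-0.05,"y":-0.046,"z":-0.178,"ax":0,"ay":0,"az":0,"hand":0.6}]'

```text
time_s: 5.12
eef_pos: [371.8, -229.1, 27.3]
ee_rot: [-0.078, -0.702, -0.08, 0.704]
force: [-0.6, -0.0, 0.6]
grip_width: 0.802
```

Request:
carry_out --grip_force 40 --targets '[{"x":0,"y":0,"z":0,"ax":0,"ay":0,"az":0,"hand":0.6},{"x":0,"y":0,"z":0,"ax":0,"ay":0,"az":0,"hand":-1},{"x":0,"y":0,"z":0,"ax":0,"ay":0,"az":0,"hand":-1},{"x":0,"y":0,"z":0,"ax":0,"ay":0,"az":0,"hand":-1}]'

```text
time_s: 5.62
eef_pos: [373.2, -230.7, 31.0]
ee_rot: [0.079, 0.703, 0.079, -0.702]
force: [-0.0, 2.2, 5.7]
grip_width: 0.515
```

Request:
carry_out --targets '[{"x":0,"y":0,"z":0.05,"ax":0,"ay":0,"az":0,"hand":-1},{"x":0,"y":0,"z":0.105,"ax":0,"ay":0,"az":0,"hand":-1},{"x":0.04,"y":0.02,"z":0.13,"ax":0,"ay":0,"az":0,"hand":-1},{"x":0.09,"y":0.045,"z":0.13,"ax":0,"ay":0,"az":0,"hand":-1},{"x":0.14,"y":0.07,"z":0.13,"ax":0,"ay":0,"az":0,"hand":-1}]'

```text
time_s: 6.25
eef_pos: [514.4, -159.8, 160.9]
ee_rot: [0.079, 0.703, 0.078, -0.702]
force: [0.5, -1.1, -2.3]
grip_width: 0.515
```

Request:
carry_out --targets '[{"x":0.05,"y":0.03,"z":0,"ax":0,"ay":0,"az":0,"hand":-1},{"x":0.1,"y":0.06,"z":-0.01,"ax":0,"ay":0,"az":0,"hand":-1},{"x":0.1515,"y":0.0855,"z":-0.03,"ax":0,"ay":0,"az":0,"hand":-1},{"x":0.1515,"y":0.0855,"z":-0.06,"ax":0,"ay":0,"az":0,"hand":-1},{"x":0.1515,"y":0.0855,"z":-0.06,"ax":0,"ay":0,"az":0,"hand":-1}]'

```text
time_s: 6.88
eef_pos: [663.1, -74.5, 97.6]
ee_rot: [-0.078, -0.701, -0.08, 0.705]
force: [-0.5, -0.8, -1.3]
grip_width: 0.517
```

```bash
cat > look.py <<'E'
import sys
from h import *
n=sys.argv[1]
s=ctrl.sense(); print(round(s["time_s"],2),s["eef_pos"].round(1),s["joints"].round(3),round(s["grip_width"],3),s["force"].round(1))
wi=viewer.camera_info("wrist"); w=viewer.capture("wrist"); t=viewer.capture("top")
t=cv2.resize(t[110:350,170:440],(540,480))
cv2.imwrite(f"pics/{n}.png",np.hstack([cv2.resize(w,(427,320)),cv2.resize(t,(360,320))]))
E
python3 look.py p1
```

```text
6.88 [663.1 -74.5  97.6] [-0.287  0.745  1.17  -0.     1.232  1.06 ] 0.517 [-0.5 -0.8 -1.3]
```

View pics/p1.png

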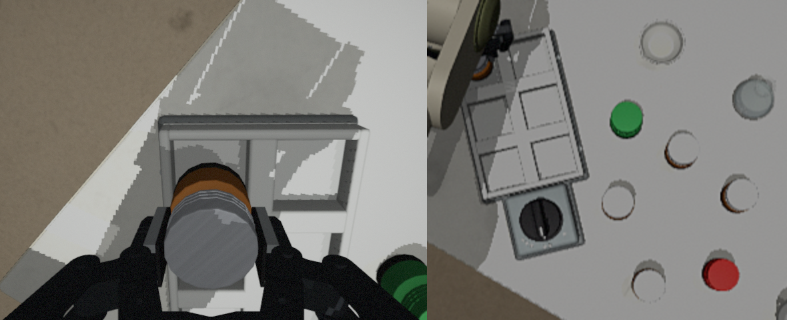

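Picture 7: jar d is centred over the far cell, and the knob still points at two dots. Jars a, b, c and e haven't moved. I'll lower it in.

Request:
carry_out --targets '[{"x":0,"y":0,"z":-0.02,"ax":0,"ay":0,"az":0,"hand":-1},{"x":0,"y":0,"z":-0.037,"ax":0,"ay":0,"az":0,"hand":-1},{"x":0,"y":0,"z":-0.046,"ax":0,"ay":0,"az":0,"hand":-1},{"x":0,"y":0,"z":-0.047,"ax":0,"ay":0,"az":0,"hand":-1}]'

```text
time_s: 7.48
eef_pos: [664.5, -75.3, 53.5]
ee_rot: [0.079, 0.703, 0.079, -0.703]
force: [0.2, -0.0, -0.7]
grip_width: 0.515
```

Request:
carry_out --targets '[{"x":0,"y":0,"z":0,"ax":0,"ay":0,"az":0,"hand":0.3},{"x":0,"y":0,"z":0,"ax":0,"ay":0,"az":0,"hand":0.3},{"x":0,"y":0,"z":0.05,"ax":0,"ay":0,"az":0,"hand":0.3},{"x":0,"y":0,"z":0.1,"ax":0,"ay":0,"az":0,"hand":0.3}]'

```text
time_s: 7.98
eef_pos: [664.3, -75.1, 154.8]
ee_rot: [-0.079, -0.703, -0.079, 0.703]
force: [0.3, 0.0, 0.0]
grip_width: 0.648
```

Request:
carry_out --targets '[{"x":-0.04,"y":-0.04,"z":0.0,"ax":0,"ay":0,"az":0,"hand":0.6},{"x":-0.08,"y":-0.08,"z":0,"ax":0,"ay":0,"az":0,"hand":0.6},{"x":-0.12,"y":-0.12,"z":0,"ax":0,"ay":0,"az":0,"hand":0.6},{"x":-0.16,"y":-0.16,"z":0,"ax":0,"ay":0,"az":0,"hand":0.6},{"x":-0.196,"y":-0.198,"z":0,"ax":0,"ay":0,"az":0,"hand":0.6}]'

```text
time_s: 8.6
eef_pos: [467.1, -274.4, 154.0]
ee_rot: [0.079, 0.703, 0.079, -0.702]
force: [0.9, 0.2, -0.9]
grip_width: 0.802
```

Request:
carry_out --targets '[{"x":0,"y":0,"z":-0.02,"ax":0,"ay":0,"az":0,"hand":0.6},{"x":0,"y":0,"z":-0.02,"ax":0,"ay":0,"az":0,"hand":0.6}]'

```text
time_s: 8.85
eef_pos: [467.8, -273.1, 132.8]
ee_rot: [-0.078, -0.702, -0.079, 0.703]
force: [-1.0, 0.4, 0.3]
grip_width: 0.8
```

```bash
python3 look.py p2; python3 - <<'E'
from h import *
ci=viewer.camera_info("wrist"); print([(proj(ci,[*p,60])*2/3).round() for p in [(468.5,-273),(541.8,-367.7)]])
E
```

```text
8.85 [ 467.8 -273.1  132.8] [-0.745  0.446  1.578  0.     1.119  0.603] 0.8 [-1.   0.4  0.3]
[array([211., 172.]), array([356., 109.])]
```

View pics/p2.png

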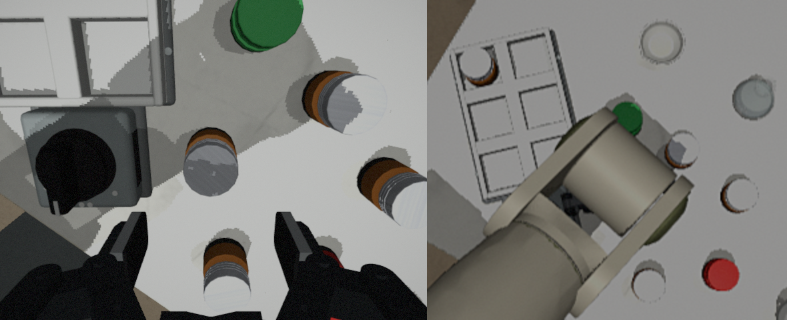

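Picture 8: jar d stands upright in its cell, and jar a's lid is at (211,169) against a predicted (211,172). The others haven't moved.

Request:
carry_out --targets '[{"x":0.001,"y":0,"z":-0.05,"ax":0,"ay":0,"az":0,"hand":0.6},{"x":0.001,"y":0,"z":-0.085,"ax":0,"ay":0,"az":0,"hand":0.6},{"x":0.001,"y":0,"z":-0.103,"ax":0,"ay":0,"az":0,"hand":0.6},{"x":0.001,"y":0,"z":-0.103,"ax":0,"ay":0,"az":0,"hand":0.6},{"x":0.001,"y":0,"z":-0.103,"ax":0,"ay":0,"az":0,"hand":-1}]'

```text
time_s: 9.57
eef_pos: [470.3, -273.4, 31.6]
ee_rot: [0.08, 0.703, 0.079, -0.702]
force: [-0.2, -0.0, 0.1]
grip_width: 0.601
```

Request:
carry_out --targets '[{"x":0,"y":0,"z":0,"ax":0,"ay":0,"az":0,"hand":-1},{"x":0,"y":0,"z":0,"ax":0,"ay":0,"az":0,"hand":-1},{"x":0,"y":0,"z":0.06,"ax":0,"ay":0,"az":0,"hand":-1},{"x":0,"y":0,"z":0.11,"ax":0,"ay":0,"az":0,"hand":-1}]'

```text
time_s: 10.07
eef_pos: [469.5, -273.1, 142.7]
ee_rot: [0.079, 0.703, 0.079, -0.702]
force: [1.1, 0.4, -1.4]
grip_width: 0.511
```

Request:
carry_out --targets '[{"x":0.03,"y":0.045,"z":0,"ax":0,"ay":0,"az":0,"hand":-1},{"x":0.06,"y":0.09,"z":0,"ax":0,"ay":0,"az":0,"hand":-1},{"x":0.09,"y":0.135,"z":0,"ax":0,"ay":0,"az":0,"hand":-1},{"x":0.121,"y":0.181,"z":0,"ax":0,"ay":0,"az":0,"hand":-1},{"x":0.121,"y":0.181,"z":-0.02,"ax":0,"ay":0,"az":0,"hand":-1}]'

```text
time_s: 10.7
eef_pos: [592.5, -89.1, 121.7]
ee_rot: [0.081, 0.704, 0.08, -0.701]
force: [-0.2, -0.3, -2.6]
grip_width: 0.516
```

Request:
carry_out --targets '[{"x":0,"y":0,"z":-0.02,"ax":0,"ay":0,"az":0,"hand":-1},{"x":0,"y":0,"z":-0.04,"ax":0,"ay":0,"az":0,"hand":-1},{"x":0,"y":0,"z":-0.058,"ax":0,"ay":0,"az":0,"hand":-1},{"x":0,"y":0,"z":-0.067,"ax":0,"ay":0,"az":0,"hand":-1},{"x":0,"y":0,"z":-0.067,"ax":0,"ay":0,"az":0,"hand":-1}]'

```text
time_s: 11.32
eef_pos: [590.7, -92.1, 53.8]
ee_rot: [0.079, 0.703, 0.079, -0.702]
force: [0.4, -0.2, -1.3]
grip_width: 0.511
```

Request:
carry_out --targets '[{"x":0,"y":0,"z":0,"ax":0,"ay":0,"az":0,"hand":0.3},{"x":0,"y":0,"z":0,"ax":0,"ay":0,"az":0,"hand":0.3},{"x":0,"y":0,"z":0.05,"ax":0,"ay":0,"az":0,"hand":0.3},{"x":0,"y":0,"z":0.09,"ax":0,"ay":0,"az":0,"hand":0.3},{"x":-0.008,"y":-0.05,"z":0.09,"ax":0,"ay":0,"az":0,"hand":0.6}]'

```text
time_s: 11.95
eef_pos: [584.2, -141.1, 147.1]
ee_rot: [0.082, 0.705, 0.079, -0.7]
force: [0.2, -1.4, -0.7]
grip_width: 0.801
```

Request:
carry_out --targets '[{"x":-0.01,"y":-0.058,"z":0,"ax":0,"ay":0,"az":0,"hand":0.6},{"x":-0.02,"y":-0.116,"z":0,"ax":0,"ay":0,"az":0,"hand":0.6},{"x":-0.03,"y":-0.174,"z":0,"ax":0,"ay":0,"az":0,"hand":0.6},{"x":-0.039,"y":-0.225,"z":0,"ax":0,"ay":0,"az":0,"hand":0.6},{"x":-0.039,"y":-0.225,"z":0,"ax":0,"ay":0,"az":0,"hand":0.6}]'

```text
time_s: 12.58
eef_pos: [542.1, -370.6, 142.9]
ee_rot: [-0.078, -0.703, -0.077, 0.703]
force: [0.3, 0.5, 0.6]
grip_width: 0.802
```

```bash
python3 look.py p3; python3 - <<'E'
from h import *
ci=viewer.camera_info("wrist"); print([(proj(ci,[*p,60])*2/3).round() for p in [(543.5,-367.5),(474.4,-450.2),(349.6,-315.6)]])
E
```

```text
12.57 [ 542.1 -370.6  142.9] [-0.778  0.675  1.171 -0.     1.295  0.574] 0.802 [0.3 0.5 0.6]
[array([211., 168.]), array([282., 254.]), array([121., 329.])]
```

View pics/p3.png

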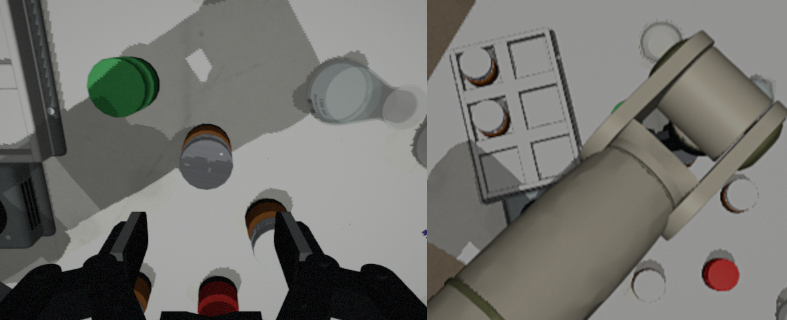

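Picture 9: jar a stands upright in the second cell. Jar b's lid is at (207,164) against a predicted (211,168); the arm was still settling, which accounts for that offset. The flask and the look-alikes are clear of the fingers.

Request:
carry_out --targets '[{"x":0.001,"y":0,"z":-0.05,"ax":0,"ay":0,"az":0,"hand":0.6},{"x":0.001,"y":0,"z":-0.09,"ax":0,"ay":0,"az":0,"hand":0.6},{"x":0.001,"y":0,"z":-0.113,"ax":0,"ay":0,"az":0,"hand":0.6},{"x":0.001,"y":0,"z":-0.113,"ax":0,"ay":0,"az":0,"hand":0.6},{"x":0.001,"y":0,"z":-0.113,"ax":0,"ay":0,"az":0,"hand":-1}]'

```text
time_s: 13.3
eef_pos: [545.3, -366.9, 31.9]
ee_rot: [0.08, 0.703, 0.079, -0.702]
force: [1.3, -0.5, 0.2]
grip_width: 0.603
```

Request:
carry_out --targets '[{"x":0,"y":0,"z":0,"ax":0,"ay":0,"az":0,"hand":-1},{"x":0,"y":0,"z":0,"ax":0,"ay":0,"az":0,"hand":-1},{"x":0,"y":0,"z":0.06,"ax":0,"ay":0,"az":0,"hand":-1},{"x":0,"y":0,"z":0.11,"ax":0,"ay":0,"az":0,"hand":-1}]'

```text
time_s: 13.8
eef_pos: [544.5, -367.2, 142.8]
ee_rot: [0.079, 0.703, 0.079, -0.702]
force: [0.8, -1.1, -0.7]
grip_width: 0.511
```

Request:
carry_out --targets '[{"x":0.016,"y":0.05,"z":0,"ax":0,"ay":0,"az":0,"hand":-1},{"x":0.032,"y":0.1,"z":0,"ax":0,"ay":0,"az":0,"hand":-1},{"x":0.048,"y":0.15,"z":0,"ax":0,"ay":0,"az":0,"hand":-1},{"x":0.063,"y":0.201,"z":0,"ax":0,"ay":0,"az":0,"hand":-1},{"x":0.063,"y":0.201,"z":-0.02,"ax":0,"ay":0,"az":0,"hand":-1}]'

```text
time_s: 14.42
eef_pos: [609.0, -162.8, 122.1]
ee_rot: [0.081, 0.704, 0.08, -0.701]
force: [-1.0, -1.3, -1.6]
grip_width: 0.51
```

Request:
carry_out --targets '[{"x":0,"y":0,"z":-0.01,"ax":0,"ay":0,"az":0,"hand":-1},{"x":0,"y":0,"z":-0.035,"ax":0,"ay":0,"az":0,"hand":-1},{"x":0,"y":0,"z":-0.056,"ax":0,"ay":0,"az":0,"hand":-1},{"x":0,"y":0,"z":-0.067,"ax":0,"ay":0,"az":0,"hand":-1},{"x":0,"y":0,"z":-0.067,"ax":0,"ay":0,"az":0,"hand":-1}]'

```text
time_s: 15.05
eef_pos: [607.6, -166.7, 54.1]
ee_rot: [0.079, 0.703, 0.079, -0.702]
force: [-0.5, 0.1, -0.5]
grip_width: 0.512
```

Request:
carry_out --targets '[{"x":0,"y":0,"z":0,"ax":0,"ay":0,"az":0,"hand":0.3},{"x":0,"y":0,"z":0,"ax":0,"ay":0,"az":0,"hand":0.3},{"x":0,"y":0,"z":0.05,"ax":0,"ay":0,"az":0,"hand":0.3},{"x":0,"y":0,"z":0.09,"ax":0,"ay":0,"az":0,"hand":0.3},{"x":-0.02,"y":-0.05,"z":0.09,"ax":0,"ay":0,"az":0,"hand":0.6}]'

```text
time_s: 15.68
eef_pos: [589.4, -215.2, 147.2]
ee_rot: [0.082, 0.705, 0.079, -0.7]
force: [0.4, -1.3, -0.6]
grip_width: 0.801
```

Request:
carry_out --targets '[{"x":-0.022,"y":-0.047,"z":0,"ax":0,"ay":0,"az":0,"hand":0.6},{"x":-0.045,"y":-0.095,"z":0,"ax":0,"ay":0,"az":0,"hand":0.6},{"x":-0.068,"y":-0.142,"z":0,"ax":0,"ay":0,"az":0,"hand":0.6},{"x":-0.09,"y":-0.19,"z":0,"ax":0,"ay":0,"az":0,"hand":0.6},{"x":-0.111,"y":-0.233,"z":0,"ax":0,"ay":0,"az":0,"hand":0.6}]'

```text
time_s: 16.3
eef_pos: [475.3, -450.9, 143.5]
ee_rot: [0.079, 0.703, 0.079, -0.703]
force: [0.8, -0.1, -1.0]
grip_width: 0.799
```

Request:
carry_out --targets '[{"x":0,"y":0,"z":0,"ax":0,"ay":0,"az":0,"hand":0.6},{"x":0,"y":0,"z":0,"ax":0,"ay":0,"az":0,"hand":0.6}]'

```text
time_s: 16.55
eef_pos: [476.6, -448.7, 143.3]
ee_rot: [0.079, 0.703, 0.079, -0.703]
force: [-0.4, -0.4, -0.1]
grip_width: 0.8
```

```bash
python3 look.py p4; python3 - <<'E'
from h import *
ci=viewer.camera_info("wrist"); print([(proj(ci,[*p,60])*2/3).round() for p in [(476,-449.5),(349.6,-315.6)]])
E
```

```text
16.55 [ 476.6 -448.7  143.3] [-0.934  0.67   1.179  0.     1.293  0.413] 0.8 [-0.4 -0.4 -0.1]
[array([212., 169.]), array([ 43., 262.])]
```

View pics/p4.png

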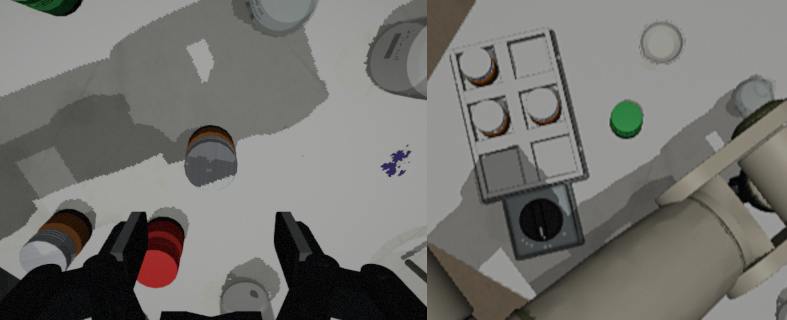

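Picture 10: three jars are upright in the carrier and the knob is on two dots. Jar c's lid is at (211,163), about 3 mm beyond the prediction. I'll correct for that and grasp it.

Request:
carry_out --targets '[{"x":0.003,"y":0.001,"z":-0.05,"ax":0,"ay":0,"az":0,"hand":0.6},{"x":0.003,"y":0.001,"z":-0.09,"ax":0,"ay":0,"az":0,"hand":0.6},{"x":0.003,"y":0.001,"z":-0.113,"ax":0,"ay":0,"az":0,"hand":0.6},{"x":0.003,"y":0.001,"z":-0.113,"ax":0,"ay":0,"az":0,"hand":0.6},{"x":0.003,"y":0.001,"z":-0.113,"ax":0,"ay":0,"az":0,"hand":-1}]'

```text
time_s: 17.27
eef_pos: [480.2, -448.2, 31.8]
ee_rot: [0.08, 0.703, 0.079, -0.702]
force: [0.6, 0.6, -0.2]
grip_width: 0.602
```

Request:
carry_out --targets '[{"x":0,"y":0,"z":0,"ax":0,"ay":0,"az":0,"hand":-1},{"x":0,"y":0,"z":0,"ax":0,"ay":0,"az":0,"hand":-1},{"x":0,"y":0,"z":0.06,"ax":0,"ay":0,"az":0,"hand":-1},{"x":0,"y":0,"z":0.11,"ax":0,"ay":0,"az":0,"hand":-1}]'

```text
time_s: 17.77
eef_pos: [479.5, -448.2, 142.7]
ee_rot: [0.079, 0.703, 0.079, -0.702]
force: [0.3, -1.1, -0.7]
grip_width: 0.515
```

Request:
carry_out --targets '[{"x":0.006,"y":0.06,"z":0,"ax":0,"ay":0,"az":0,"hand":-1},{"x":0.012,"y":0.12,"z":0,"ax":0,"ay":0,"az":0,"hand":-1},{"x":0.018,"y":0.18,"z":0,"ax":0,"ay":0,"az":0,"hand":-1},{"x":0.024,"y":0.24,"z":0,"ax":0,"ay":0,"az":0,"hand":-1},{"x":0.031,"y":0.295,"z":0,"ax":0,"ay":0,"az":0,"hand":-1}]'

```text
time_s: 18.4
eef_pos: [510.4, -151.2, 140.9]
ee_rot: [0.079, 0.703, 0.079, -0.702]
force: [1.0, -0.7, -1.6]
grip_width: 0.513
```

Request:
carry_out --targets '[{"x":0.006,"y":0.044,"z":0,"ax":0,"ay":0,"az":0,"hand":-1},{"x":0.006,"y":0.044,"z":-0.01,"ax":0,"ay":0,"az":0,"hand":-1},{"x":0.006,"y":0.044,"z":-0.03,"ax":0,"ay":0,"az":0,"hand":-1},{"x":0.006,"y":0.044,"z":-0.05,"ax":0,"ay":0,"az":0,"hand":-1},{"x":0.006,"y":0.044,"z":-0.067,"ax":0,"ay":0,"az":0,"hand":-1}]'

```text
time_s: 19.02
eef_pos: [517.3, -110.2, 73.5]
ee_rot: [0.079, 0.704, 0.078, -0.702]
force: [9.9, 10.1, 36.8]
grip_width: 0.517
```

Request:
carry_out --targets '[{"x":0,"y":0,"z":-0.012,"ax":0,"ay":0,"az":0,"hand":-1},{"x":0,"y":0,"z":-0.019,"ax":0,"ay":0,"az":0,"hand":-1},{"x":0,"y":0,"z":-0.02,"ax":0,"ay":0,"az":0,"hand":-1}]'

```text
time_s: 19.4
eef_pos: [525.2, -109.9, 60.4]
ee_rot: [0.08, 0.711, 0.076, -0.694]
force: [23.9, 20.2, 41.0]
grip_width: 0.512
```

Request:
carry_out --targets '[{"x":0,"y":0,"z":0,"ax":0,"ay":0,"az":0,"hand":0.3},{"x":0,"y":0,"z":0,"ax":0,"ay":0,"az":0,"hand":0.3},{"x":0,"y":0,"z":0.05,"ax":0,"ay":0,"az":0,"hand":0.3},{"x":0,"y":0,"z":0.09,"ax":0,"ay":0,"az":0,"hand":0.3},{"x":-0.03,"y":-0.04,"z":0.09,"ax":0,"ay":0,"az":0,"hand":0.6}]'

```text
time_s: 20.02
eef_pos: [487.6, -149.5, 145.6]
ee_rot: [0.081, 0.704, 0.079, -0.701]
force: [0.4, -1.2, -1.0]
grip_width: 0.799
```

Contact forces built up while placing in the near cell: the jar hit the wall. I'll look.

Request:
carry_out --targets '[{"x":-0.02,"y":-0.05,"z":0.03,"ax":0,"ay":0,"az":0,"hand":0.6},{"x":-0.04,"y":-0.1,"z":0.04,"ax":0,"ay":0,"az":0,"hand":0.6},{"x":-0.06,"y":-0.15,"z":0.04,"ax":0,"ay":0,"az":0,"hand":0.6},{"x":-0.06,"y":-0.15,"z":0.04,"ax":0,"ay":0,"az":0,"hand":0.6}]'

```text
time_s: 20.52
eef_pos: [424.5, -302.2, 182.6]
ee_rot: [-0.077, -0.702, -0.077, 0.703]
force: [-0.7, -0.4, 0.3]
grip_width: 0.796
```

```bash
python3 look.py p5
```

```text
20.52 [ 424.5 -302.2  182.6] [-8.430e-01  3.480e-01  1.581e+00 -1.000e-03  1.213e+00  5.090e-01] 0.796 [-0.7 -0.4  0.3]
```

View pics/p5.png

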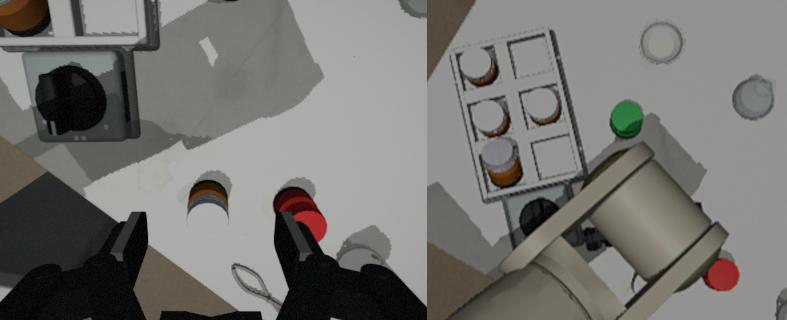

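Picture 11: the jar in the near cell is tilted, with its lid leaning towards the middle row. I'll enlarge the scene and top views of it.

```bash
python3 - <<'E'
from h import *
a=viewer.capture("scene")[160:280,190:370]; b=viewer.capture("top")[110:270,170:300]
cv2.imwrite("pics/c2.png",np.hstack([cv2.resize(a,(450,300),interpolation=cv2.INTER_CUBIC),cv2.resize(b,(0,0),fx=300/160,fy=300/160,interpolation=cv2.INTER_CUBIC)]))
ci=viewer.camera_info("wrist"); print((proj(ci,[350.5,-315.6,60])*2/3).round()); ct=viewer.camera_info("top")
print([proj(ct,[515.5,-109,z]) for z in (22,82)])
for uv in[(503,152)]: pass
u,v=170+(503-427)*.75,110+(152)*.75; print(u,v,ray(ct,u,v,80))
print(ray(ci,208*1.5,207*1.5,60))
E
```

```text
[211. 224.]
[array([227.92182696, 237.9622106 ]), array([223.55473788, 234.64535233])]
227.0 224.0 [ 535.47199235 -115.02251768]
[ 369.26379793 -308.29482096]
```

View pics/c2.png

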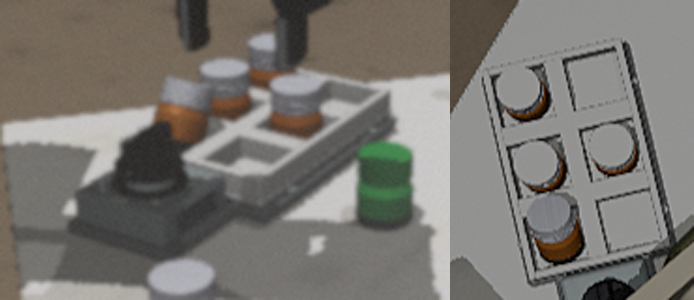

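Picture 12: jar c leans about 20–25° towards +x, and its foot is caught at the pod-side wall. In my last wrist check jar e had moved to about (369,-308), so it was probably the jar that got knocked. I'll triangulate c's lid from the top and scene views.

```bash
python3 - <<'E'
from h import *
from scipy.optimize import least_squares
ct,cs=viewer.camera_info("top"),viewer.camera_info("scene")
f=lambda P:np.r_[proj(ct,P)-[225,222.5],proj(cs,P)-[190+188/2.5,160+84/2.5]]
s=least_squares(f,[530,-110,80]); print(s.x,s.fun)
# sanity: upright jar in C
g=lambda P:np.r_[proj(ct,P)-[170+(537-450)/1.875,110+163/1.875],proj(cs,P)-[190+225/2.5,160+66/2.5]]
s=least_squares(g,[590,-92,80]); print(s.x,s.fun)
E
```

```text
[ 536.13810429 -110.84140686   85.13041123] [-0.65041692  0.81800184  1.21454474 -0.08069028]
[586.50848147 -96.29922877  83.26538642] [ 0.3076205  -0.37214618 -0.58016852  0.04482826]
```

Request:
carry_out --targets '[{"x":0.03,"y":0.045,"z":0,"ax":0,"ay":0,"az":0,"hand":0.6},{"x":0.06,"y":0.09,"z":0,"ax":-0.03,"ay":0.13,"az":0,"hand":0.6},{"x":0.09,"y":0.135,"z":0,"ax":-0.06,"ay":0.27,"az":0,"hand":0.6},{"x":0.1286,"y":0.18,"z":-0.01,"ax":-0.093,"ay":0.41,"az":0,"hand":0.6},{"x":0.1286,"y":0.194,"z":-0.052,"ax":-0.093,"ay":0.41,"az":0,"hand":0.6}]'

```text
time_s: 21.35
eef_pos: [558.8, -101.0, 130.4]
ee_rot: [-0.097, -0.541, -0.062, 0.833]
force: [0.1, -0.1, -0.5]
grip_width: 0.8
```

Request:
carry_out --targets '[{"x":0,"y":0,"z":0,"ax":0,"ay":0,"az":0,"hand":0.6}]'

```text
time_s: 21.48
eef_pos: [553.9, -102.7, 128.5]
ee_rot: [-0.094, -0.538, -0.063, 0.835]
force: [0.0, 0.4, 0.7]
grip_width: 0.801
```

```bash
python3 look.py p6
```

```text
21.48 [ 553.9 -102.7  128.5] [-0.298  0.722  1.19  -0.206  1.605  1.077] 0.801 [0.  0.4 0.7]
```

View pics/p6.png

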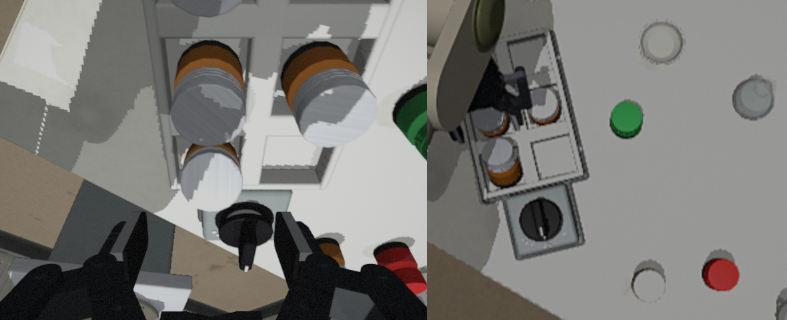

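Picture 13: the tilted lid is at (211,183), centred between the fingers at about 214, and the tool is aligned with its axis. In the top view jar e is still at (336.5,323), so it had not moved; that wrist offset came from the arm still settling. I'll move in along the axis and grip.

Request:
carry_out --targets '[{"x":-0.014,"y":-0.003,"z":-0.032,"ax":0,"ay":0,"az":0,"hand":0.6},{"x":-0.025,"y":-0.005,"z":-0.057,"ax":0,"ay":0,"az":0,"hand":0.6},{"x":-0.032,"y":-0.007,"z":-0.073,"ax":0,"ay":0,"az":0,"hand":0.6},{"x":-0.032,"y":-0.007,"z":-0.073,"ax":0,"ay":0,"az":0,"hand":0.6}]'

```text
time_s: 22.08
eef_pos: [522.8, -113.3, 59.7]
ee_rot: [-0.093, -0.541, -0.06, 0.834]
force: [0.4, -0.1, 0.3]
grip_width: 0.8
```

Request:
carry_out --targets '[{"x":0,"y":0,"z":0,"ax":0,"ay":0,"az":0,"hand":-1},{"x":0,"y":0,"z":0,"ax":0,"ay":0,"az":0,"hand":-1},{"x":0,"y":0,"z":0,"ax":0,"ay":0,"az":0,"hand":-1}]'

```text
time_s: 22.45
eef_pos: [524.0, -112.4, 60.0]
ee_rot: [-0.094, -0.542, -0.06, 0.833]
force: [0.9, 0.0, 6.8]
grip_width: 0.513
```

Request:
carry_out --targets '[{"x":0.005,"y":0.001,"z":0.02,"ax":0,"ay":0,"az":0,"hand":-1},{"x":0.005,"y":0.001,"z":0.06,"ax":0,"ay":0,"az":0,"hand":-1},{"x":0.003,"y":0.002,"z":0.08,"ax":0.03,"ay":-0.14,"az":0,"hand":-1},{"x":0,"y":0.003,"z":0.08,"ax":0.06,"ay":-0.28,"az":0,"hand":-1},{"x":-0.006,"y":0.003,"z":0.08,"ax":0.093,"ay":-0.41,"az":0,"hand":-1}]'

```text
time_s: 23.08
eef_pos: [517.4, -109.2, 139.6]
ee_rot: [0.079, 0.705, 0.079, -0.7]
force: [0.5, -0.3, -1.3]
grip_width: 0.518
```

Request:
carry_out --targets '[{"x":0,"y":0,"z":0,"ax":0,"ay":0,"az":0,"hand":-1},{"x":0,"y":0,"z":0,"ax":0,"ay":0,"az":0,"hand":-1}]'

```text
time_s: 23.32
eef_pos: [517.6, -109.3, 138.8]
ee_rot: [-0.079, -0.702, -0.079, 0.703]
force: [-0.8, -0.9, 0.9]
grip_width: 0.517
```

```bash
python3 - <<'E'
from h import *
s=ctrl.sense(); print(s["time_s"],s["eef_pos"],s["ee_rot"],s["grip_width"],s["force"])
wi=viewer.camera_info("wrist"); w=viewer.capture("wrist"); sc=viewer.capture("scene")[120:280,190:370]
cv2.imwrite("pics/p7.png",np.hstack([cv2.resize(w,(427,320)),cv2.resize(sc,(360,320))]))
ct=viewer.camera_info("wrist"); k=[1/1.5,1/1.5]
P=s["eef_pos"]; print("lid top on tool axis",proj(wi,[P[0],P[1],P[2]+30])*k,"foot",proj(wi,[P[0],P[1],P[2]-30])*k,"rib/cellE rim corners",[ (proj(wi,[*q,44])*k).round() for q in [(516.5+a*-.2217*28-b*.975*28,-108.8+a*.975*28-b*.2217*28) for a in(-1,1) for b in (-1,1)]])
E
```

```text
23.325 [ 517.60475517 -109.33346987  138.78549758] [-0.07928906 -0.70238455 -0.07874051  0.70297163] 0.5169037347375335 [-0.83026915 -0.89673564  0.94059184]
lid top on tool axis [211.08387126 252.91099692] foot [210.89696523 195.66000598] rib/cellE rim corners [array([243., 133.]), array([241., 193.]), array([177., 133.]), array([179., 193.])]
```

View pics/p7.png

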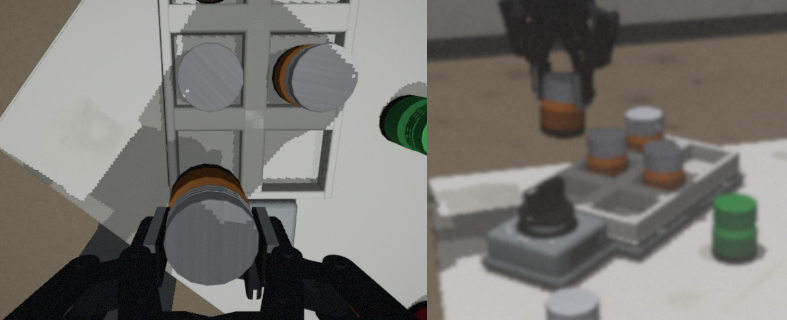

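Picture 14: jar c hangs upright in the grip. Its lid is at (211,240), much the same as jar d before its clean placing, and it is over the empty near cell. I'll lower it in stages and check force at each one.

Request:
carry_out --targets '[{"x":-0.0005,"y":0,"z":-0.03,"ax":0,"ay":0,"az":0,"hand":-1},{"x":-0.0005,"y":0,"z":-0.055,"ax":0,"ay":0,"az":0,"hand":-1},{"x":-0.0005,"y":0,"z":-0.068,"ax":0,"ay":0,"az":0,"hand":-1},{"x":-0.0005,"y":0,"z":-0.07,"ax":0,"ay":0,"az":0,"hand":-1}]'

```text
time_s: 23.92
eef_pos: [516.6, -109.0, 67.8]
ee_rot: [-0.079, -0.702, -0.079, 0.703]
force: [0.6, 0.6, -0.4]
grip_width: 0.517
```

Request:
carry_out --targets '[{"x":0,"y":0,"z":-0.007,"ax":0,"ay":0,"az":0,"hand":-1},{"x":0,"y":0,"z":-0.012,"ax":0,"ay":0,"az":0,"hand":-1},{"x":0,"y":0,"z":-0.012,"ax":0,"ay":0,"az":0,"hand":-1}]'

```text
time_s: 24.3
eef_pos: [516.5, -109.1, 56.2]
ee_rot: [-0.079, -0.703, -0.079, 0.703]
force: [0.5, 0.2, -1.5]
grip_width: 0.519
```

Request:
carry_out --targets '[{"x":0,"y":0,"z":-0.002,"ax":0,"ay":0,"az":0,"hand":-1},{"x":0,"y":0,"z":-0.003,"ax":0,"ay":0,"az":0,"hand":-1},{"x":0,"y":0,"z":-0.003,"ax":0,"ay":0,"az":0,"hand":-1}]'

```text
time_s: 24.68
eef_pos: [516.8, -109.2, 54.3]
ee_rot: [0.079, 0.703, 0.079, -0.702]
force: [-2.7, 1.4, 9.0]
grip_width: 0.513
```

Request:
carry_out --targets '[{"x":0,"y":0,"z":0,"ax":0,"ay":0,"az":0,"hand":0.3},{"x":0,"y":0,"z":0,"ax":0,"ay":0,"az":0,"hand":0.3},{"x":0,"y":0,"z":0.05,"ax":0,"ay":0,"az":0,"hand":0.3},{"x":0,"y":0,"z":0.09,"ax":0,"ay":0,"az":0,"hand":0.3},{"x":0,"y":0,"z":0.09,"ax":0,"ay":0,"az":0,"hand":0.6}]'

```text
time_s: 25.3
eef_pos: [517.8, -109.7, 146.0]
ee_rot: [0.08, 0.704, 0.078, -0.701]
force: [0.3, -0.5, 0.3]
grip_width: 0.802
```

```bash
python3 - <<'E'
from h import *
t=viewer.capture("top"); cv2.imwrite("pics/t8.png",t)
ct=viewer.camera_info("top"); r0=cv2.imread("pics/top0.png")
c=cv2.resize(t[280:360,290:410],(480,320),interpolation=cv2.INTER_CUBIC)
sc=cv2.resize(viewer.capture("scene")[160:280,190:370],(420,280),interpolation=cv2.INTER_CUBIC)
cv2.imwrite("pics/p8.png",np.hstack([cv2.resize(c,(378,252)),sc[:252]]))
tp=r0[306:342,318:356]
m=cv2.matchTemplate(t[270:380,290:400],tp,cv2.TM_CCOEFF_NORMED); print(cv2.minMaxLoc(m), "unmoved = (28,36)")
print(proj(ct,[349.6,-315.6,60]), ray(ct,336.4,323.5,60))
E
```

```text
(-0.27780482172966003, 0.5646237134933472, (72, 34), (28, 36)) unmoved = (28,36)
[336.3549467 323.462568 ] [ 349.52996399 -315.68271468]
```

View pics/p8.png

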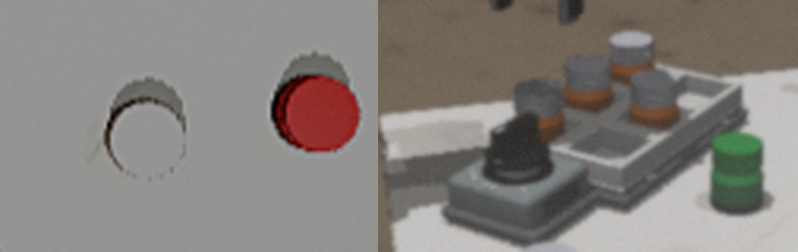

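Picture 15: four jars stand upright. Jar e's lid is at (336.3,323.8), so it has not moved. I'll grasp e.

Request:
carry_out --targets '[{"x":-0.035,"y":-0.043,"z":0,"ax":0,"ay":0,"az":0,"hand":0.6},{"x":-0.07,"y":-0.086,"z":0,"ax":0,"ay":0,"az":0,"hand":0.6},{"x":-0.105,"y":-0.129,"z":0,"ax":0,"ay":0,"az":0,"hand":0.6},{"x":-0.14,"y":-0.17,"z":0,"ax":0,"ay":0,"az":0,"hand":0.6},{"x":-0.1655,"y":-0.2063,"z":0,"ax":0,"ay":0,"az":0,"hand":0.6}]'

```text
time_s: 26.02
eef_pos: [349.2, -316.2, 141.9]
ee_rot: [-0.078, -0.702, -0.079, 0.703]
force: [1.0, -0.3, -0.1]
grip_width: 0.804
```

Request:
carry_out --targets '[{"x":0,"y":0,"z":0,"ax":0,"ay":0,"az":0,"hand":0.6},{"x":0,"y":0,"z":-0.04,"ax":0,"ay":0,"az":0,"hand":0.6},{"x":0,"y":0,"z":-0.08,"ax":0,"ay":0,"az":0,"hand":0.6},{"x":0,"y":0,"z":-0.113,"ax":0,"ay":0,"az":0,"hand":0.6},{"x":0,"y":0,"z":-0.113,"ax":0,"ay":0,"az":0,"hand":0.6}]'

```text
time_s: 26.65
eef_pos: [350.3, -313.3, 28.1]
ee_rot: [-0.077, -0.702, -0.081, 0.704]
force: [-0.1, -0.2, -0.1]
grip_width: 0.8
```

Request:
carry_out --targets '[{"x":0,"y":0,"z":0,"ax":0,"ay":0,"az":0,"hand":-1},{"x":0,"y":0,"z":0,"ax":0,"ay":0,"az":0,"hand":-1},{"x":0,"y":0,"z":0,"ax":0,"ay":0,"az":0,"hand":-1},{"x":0,"y":0,"z":0.06,"ax":0,"ay":0,"az":0,"hand":-1},{"x":0,"y":0,"z":0.11,"ax":0,"ay":0,"az":0,"hand":-1}]'

```text
time_s: 27.28
eef_pos: [351.0, -315.4, 142.6]
ee_rot: [0.079, 0.703, 0.079, -0.703]
force: [0.7, -0.9, -0.3]
grip_width: 0.516
```

Request:
carry_out --targets '[{"x":0.045,"y":0.033,"z":0,"ax":0,"ay":0,"az":0,"hand":-1},{"x":0.09,"y":0.066,"z":0,"ax":0,"ay":0,"az":0,"hand":-1},{"x":0.136,"y":0.099,"z":0,"ax":0,"ay":0,"az":0,"hand":-1},{"x":0.1822,"y":0.1325,"z":0,"ax":0,"ay":0,"az":0,"hand":-1},{"x":0.1822,"y":0.1325,"z":0,"ax":0,"ay":0,"az":0,"hand":-1}]'

```text
time_s: 27.9
eef_pos: [535.1, -180.5, 140.5]
ee_rot: [0.081, 0.703, 0.08, -0.702]
force: [-0.0, -0.6, -0.1]
grip_width: 0.513
```

Request:
carry_out --targets '[{"x":0,"y":0,"z":-0.03,"ax":0,"ay":0,"az":0,"hand":-1},{"x":0,"y":0,"z":-0.05,"ax":0,"ay":0,"az":0,"hand":-1},{"x":0,"y":0,"z":-0.06,"ax":0,"ay":0,"az":0,"hand":-1},{"x":0,"y":0,"z":-0.06,"ax":0,"ay":0,"az":0,"hand":-1}]'

```text
time_s: 28.4
eef_pos: [532.8, -183.3, 80.4]
ee_rot: [-0.079, -0.703, -0.079, 0.703]
force: [0.1, 0.3, -0.1]
grip_width: 0.512
```

```bash
python3 - <<'E'
from h import *
s=ctrl.sense(); print(s["eef_pos"],s["force"])
w=viewer.capture("wrist"); cv2.imwrite("pics/w9.png",w)
g=cv2.cvtColor(cv2.resize(w,(427,320)),cv2.COLOR_BGR2GRAY)
p1=cv2.cvtColor(cv2.imread("pics/p1.png")[:,:427],cv2.COLOR_BGR2GRAY);p7=cv2.cvtColor(cv2.imread("pics/p7.png")[:,:427],cv2.COLOR_BGR2GRAY)
for n,i in(("d",p1),("c",p7),("e",g)):
    print(n,[int(v) for v in i[150:306:3,205:217].mean(1)])
E
```

```text
[ 532.84833235 -183.2824999    80.35338116] [ 0.12776044  0.25008619 -0.13719109]
d [114, 106, 105, 104, 78, 13, 33, 34, 35, 36, 56, 78, 76, 71, 77, 79, 93, 70, 71, 74, 109, 105, 99, 99, 98, 98, 98, 98, 98, 97, 96, 95, 95, 96, 95, 95, 96, 96, 96, 96, 96, 94, 94, 94, 94, 93, 85, 125, 142, 150, 162, 177]
c [106, 98, 97, 97, 98, 8, 28, 28, 28, 49, 67, 65, 80, 67, 58, 59, 61, 123, 121, 120, 103, 102, 93, 91, 90, 91, 91, 90, 91, 91, 90, 90, 89, 90, 90, 89, 90, 89, 89, 90, 89, 89, 89, 89, 89, 144, 182, 182, 182, 182, 169, 142]
e [141, 141, 112, 111, 110, 14, 18, 36, 37, 37, 38, 82, 82, 80, 86, 92, 85, 75, 77, 75, 95, 116, 102, 105, 102, 103, 105, 102, 103, 102, 104, 102, 99, 100, 102, 100, 103, 103, 101, 101, 100, 101, 101, 99, 100, 103, 102, 154, 154, 154, 153, 152]
```

Request:
carry_out --targets '[{"x":0,"y":0,"z":-0.006,"ax":0,"ay":0,"az":0,"hand":-1},{"x":0,"y":0,"z":-0.012,"ax":0,"ay":0,"az":0,"hand":-1},{"x":0,"y":0,"z":-0.014,"ax":0,"ay":0,"az":0,"hand":-1},{"x":0,"y":0,"z":-0.014,"ax":0,"ay":0,"az":0,"hand":-1}]'

```text
time_s: 28.95
eef_pos: [533.2, -182.9, 66.2]
ee_rot: [-0.079, -0.703, -0.079, 0.703]
force: [-1.0, 0.1, -0.9]
grip_width: 0.514
```

Jar e is inside the cell with no contact force. I'll lower it the rest of the way, release and lift clear.

Request:
carry_out --targets '[{"x":0,"y":0,"z":-0.007,"ax":0,"ay":0,"az":0,"hand":-1},{"x":0,"y":0,"z":-0.012,"ax":0,"ay":0,"az":0,"hand":-1},{"x":0,"y":0,"z":-0.013,"ax":0,"ay":0,"az":0,"hand":-1},{"x":0,"y":0,"z":-0.013,"ax":0,"ay":0,"az":0,"hand":-1}]'

```text
time_s: 29.45
eef_pos: [533.2, -182.8, 53.6]
ee_rot: [-0.079, -0.703, -0.079, 0.703]
force: [-2.2, 1.5, 5.2]
grip_width: 0.515
```

Request:
carry_out --targets '[{"x":0,"y":0,"z":0,"ax":0,"ay":0,"az":0,"hand":0.3},{"x":0,"y":0,"z":0,"ax":0,"ay":0,"az":0,"hand":0.3},{"x":0,"y":0,"z":0.05,"ax":0,"ay":0,"az":0,"hand":0.3},{"x":0,"y":0,"z":0.1,"ax":0,"ay":0,"az":0,"hand":0.3},{"x":0,"y":0,"z":0.1,"ax":0,"ay":0,"az":0,"hand":0}]'

```text
time_s: 30.08
eef_pos: [534.7, -183.8, 156.9]
ee_rot: [0.081, 0.705, 0.077, -0.701]
force: [0.2, -0.8, 1.0]
grip_width: 0.504
```

```bash
python3 - <<'E'
from h import *
print(ctrl.sense()["eef_pos"])
cv2.imwrite("pics/t9.png",viewer.capture("top")); cv2.imwrite("pics/s9.png",viewer.capture("scene"))
E
```

```text
[ 534.7291199  -183.77868341  156.93156406]
```

Request:
carry_out --targets '[{"x":-0.045,"y":0.009,"z":0,"ax":0,"ay":0,"az":0,"hand":0},{"x":-0.0897,"y":0.0186,"z":0,"ax":0,"ay":0,"az":0,"hand":0},{"x":-0.0897,"y":0.0186,"z":0,"ax":0,"ay":0,"az":0,"hand":0},{"x":-0.0897,"y":0.0186,"z":0,"ax":0,"ay":0,"az":0,"hand":0}]'

```text
time_s: 30.68
eef_pos: [443.9, -164.5, 152.8]
ee_rot: [-0.079, -0.703, -0.079, 0.703]
force: [0.2, -0.1, 0.1]
grip_width: 0.502
```

```bash
python3 - <<'E'
from h import *
print(ctrl.sense()["eef_pos"])
w=viewer.capture("wrist"); t=viewer.capture("top"); s=viewer.capture("scene")
t9=cv2.imread("pics/t9.png")
a=np.hstack([cv2.resize(w,(400,300)),cv2.resize(s[130:340,170:450],(400,300))])
b=np.hstack([cv2.resize(t[110:350,170:490],(400,300)),cv2.resize(t9[110:350,170:490],(400,300))])
cv2.imwrite("pics/p10.png",np.vstack([a,b]))
E
```

```text
[ 443.85106516 -164.51643186  152.79228142]
```

View pics/p10.png

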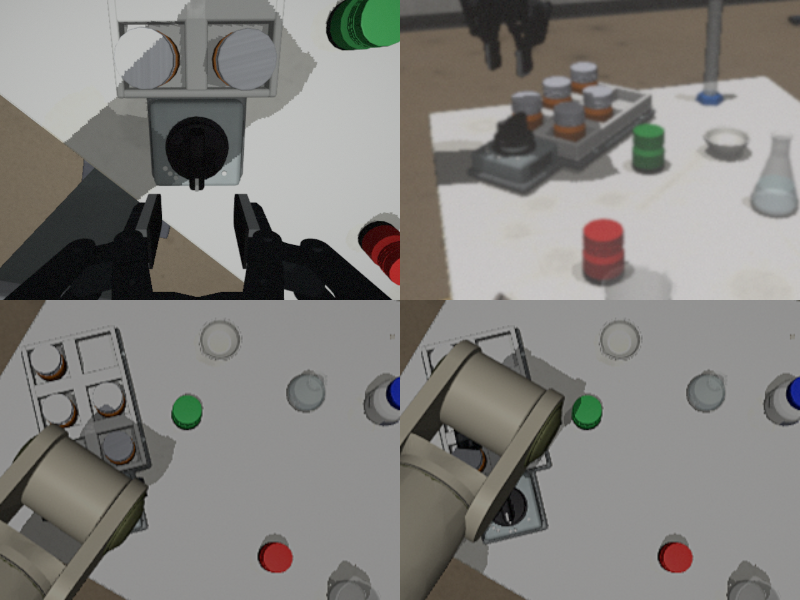

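Picture 16 (the last one): all five jars stand upright in separate cells and no sample jars are left on the table. The dish, flask, green and red jars haven't moved. The knob is at two dots and centred between the fingers. Next is the turn to mix.

Request:
carry_out --grip_force 60 --targets '[{"x":0,"y":0,"z":-0.045,"ax":0,"ay":0,"az":0,"hand":0},{"x":0,"y":0,"z":-0.087,"ax":0,"ay":0,"az":0,"hand":0},{"x":0,"y":0,"z":-0.087,"ax":0,"ay":0,"az":0,"hand":0},{"x":0,"y":0,"z":-0.087,"ax":0,"ay":0,"az":0,"hand":-1},{"x":0,"y":0,"z":-0.087,"ax":0,"ay":0,"az":0,"hand":-1}]'

```text
time_s: 31.45
eef_pos: [444.2, -164.0, 67.7]
ee_rot: [0.079, 0.703, 0.079, -0.702]
force: [2.5, 3.8, 3.2]
grip_width: 0.14
```

Request:
carry_out --targets '[{"x":0,"y":0,"z":0,"ax":0,"ay":0,"az":0,"hand":-1},{"x":0,"y":0,"z":-0.004,"ax":0,"ay":0,"az":0,"hand":-1},{"x":0,"y":0,"z":-0.008,"ax":0,"ay":0,"az":0,"hand":-1},{"x":0,"y":0,"z":-0.008,"ax":0,"ay":0,"az":0,"hand":-1}]'

```text
time_s: 31.95
eef_pos: [444.3, -164.1, 59.7]
ee_rot: [0.079, 0.703, 0.079, -0.702]
force: [-0.3, 6.0, 6.9]
grip_width: 0.13
```

Request:
carry_out --targets '[{"x":0,"y":0,"z":0,"ax":0,"ay":0,"az":-0.16,"hand":-1},{"x":0,"y":0,"z":0,"ax":0,"ay":0,"az":-0.32,"hand":-1},{"x":0,"y":0,"z":0,"ax":0,"ay":0,"az":-0.48,"hand":-1},{"x":0,"y":0,"z":0,"ax":0,"ay":0,"az":-0.64,"hand":-1},{"x":0,"y":0,"z":0,"ax":0,"ay":0,"az":-0.785,"hand":-1}]'

```text
time_s: 32.58
eef_pos: [444.1, -163.9, 59.8]
ee_rot: [-0.198, 0.68, -0.197, -0.678]
force: [0.5, 6.3, 6.2]
grip_width: 0.142
```

Request:
carry_out --targets '[{"x":0,"y":0,"z":0,"ax":0,"ay":0,"az":0,"hand":-1},{"x":0,"y":0,"z":0,"ax":0,"ay":0,"az":0,"hand":-1}]'

```text
time_s: 32.83
eef_pos: [444.1, -163.9, 59.8]
ee_rot: [-0.196, 0.68, -0.196, -0.679]
force: [-0.4, 6.2, 7.0]
grip_width: 0.14
```

```bash
python3 - <<'E'
from h import *
from scipy.spatial.transform import Rotation as Rn
s=ctrl.sense(); M=Rn.from_quat(s["ee_rot"],scalar_first=True).as_matrix(); print(np.degrees(np.arctan2(M[1,1],M[0,1])),s["eef_pos"],s["wrist_torque"],s["joints"])
E
```

```text
-122.1537628754427 [ 444.11500245 -163.91487129   59.77631426] [ 1.01451491  0.09296843 -0.06413115] [-6.02352211e-01  4.22931293e-01  1.84982861e+00  1.34032950e-03
  8.67478106e-01  1.52876765e+00]
```

The jaw is at -122.2°, as planned. I'll let the knob out, release it and retreat.

Request:
carry_out --targets '[{"x":0,"y":0,"z":0.004,"ax":0,"ay":0,"az":0,"hand":-1},{"x":0,"y":0,"z":0.008,"ax":0,"ay":0,"az":0,"hand":-1},{"x":0,"y":0,"z":0.008,"ax":0,"ay":0,"az":0,"hand":0},{"x":0,"y":0,"z":0.008,"ax":0,"ay":0,"az":0,"hand":0},{"x":0,"y":0,"z":0.06,"ax":0,"ay":0,"az":0,"hand":0}]'

```text
time_s: 33.45
eef_pos: [442.1, -163.6, 116.7]
ee_rot: [0.197, -0.677, 0.195, 0.682]
force: [1.7, -0.4, 0.5]
grip_width: 0.497
```

Request:
carry_out --targets '[{"x":0,"y":0,"z":0.06,"ax":0,"ay":0,"az":0,"hand":0},{"x":0,"y":-0.04,"z":0.1,"ax":0,"ay":0,"az":0,"hand":0},{"x":0,"y":-0.09,"z":0.12,"ax":0,"ay":0,"az":0,"hand":0},{"x":0,"y":-0.14,"z":0.12,"ax":0,"ay":0,"az":0,"hand":0},{"x":0,"y":-0.19,"z":0.12,"ax":0,"ay":0,"az":0,"hand":0}]'

```text
time_s: 34.08
eef_pos: [443.2, -356.2, 238.7]
ee_rot: [-0.196, 0.68, -0.196, -0.679]
force: [0.7, -0.0, -0.5]
grip_width: 0.502
```

Request:
carry_out --targets '[{"x":0,"y":-0.06,"z":0,"ax":0,"ay":0,"az":0,"hand":0},{"x":0,"y":-0.12,"z":0,"ax":0,"ay":0,"az":0,"hand":0},{"x":0,"y":-0.12,"z":0,"ax":0,"ay":0,"az":0,"hand":0}]'

```text
time_s: 34.45
eef_pos: [442.1, -477.7, 236.3]
ee_rot: [0.197, -0.678, 0.197, 0.68]
force: [-0.2, -0.5, -0.2]
grip_width: 0.498
```

```bash
python3 - <<'E'
from h import *
s=ctrl.sense(); print(s["time_s"],s["eef_pos"],s["force"])
t=viewer.capture("top"); sc=viewer.capture("scene"); ct=viewer.camera_info("top"); cv2.imwrite("pics/tf.png",t); cv2.imwrite("pics/sf.png",sc)
# pointer: brightness along the bar end for each pointer angle, knob out (88.5)
for nm,i in(("start",cv2.imread("pics/top0.png")),("now",t)):
    g=cv2.cvtColor(i,cv2.COLOR_BGR2GRAY).astype(np.float32); r=[]
    for d in (0,-45,-90):
        v=0
        for rr in range(12,24,2):
            for da in (-6,-3,0,3,6):
                a=np.radians(237.8+d+da); u=proj(ct,[443.5+rr*np.cos(a),-164.3+rr*np.sin(a),88.5])
                v=max(v,float(cv2.getRectSubPix(g,(1,1),tuple(map(float,u)))[0,0]))
        r.append(v)
    print(nm,r)
# jar lids in place vs. last look where all stood (t8: A,C,D ; scene)
a=cv2.imread("pics/s9.png"); d=cv2.absdiff(a,sc)[185:262,190:350]; print("scene carrier diff mean",d.mean())
for n,p in dict(A=(664.4,-75.1),C=(590.4,-92.1),D=(607.4,-166.1),E=(516.5,-109),F=(533.2,-182.8),B=(680.4,-149.5)).items():
    u,v=proj(ct,[*p,82]); print(n,(round(u),round(v)),t[int(v)-3:int(v)+4,int(u)-3:int(u)+4].mean().round())
E
```

```text
34.45 [ 442.0910504  -477.71367264  236.30263469] [-0.2247891  -0.52775935 -0.22971345]
start [105.97859191894531, 17.292211532592773, 18.49199676513672]
now [18.4580078125, 17.96331787109375, 115.96540832519531]
scene carrier diff mean 20.106412337662338
A (206, 156) 153.0
C (215, 195) 153.0
D (254, 185) 153.0
E (224, 234) 115.0
F (264, 225) 154.0
B (245, 147) 153.0
```

```bash
python3 - <<'E'
from h import *
a=cv2.imread("pics/p10.png")[:300,400:]; b=cv2.resize(cv2.imread("pics/sf.png")[130:340,170:450],(400,300))
R=np.s_[55:150,105:220]; f=lambda i:cv2.Canny(i[R],60,150).astype(np.float32)
A,B=f(a),f(b); print("shift",cv2.phaseCorrelate(A,B),"corr",np.corrcoef(cv2.GaussianBlur(A,(5,5),0).ravel(),cv2.GaussianBlur(B,(5,5),0).ravel())[0,1])
from rig import finish_job
finish_job()
E
```

```text
shift ((-0.04421665336806058, -0.010082459652913656), 0.542469565404786) corr 0.6721024476895683
the job is handed in; nothing more can be done
```

The shaker is loaded with all five sample jars and set to mix, and the job is handed in at about 34.5 s of the 210 s allowed. No verdict is reported.

**What I did:** I pushed the knob in, turned it from one dot to two dots and let it spring out. I then stood the five jars on the table in five separate cells; the sixth jar was absent. Last, I pushed the knob again, turned it to three dots and let it go.

**One fault on the way:** the fourth jar caught the wall of its cell, because I had over-corrected its grasp by a few millimetres. The wrist force reached about 41 N per axis (about 52 N in total), against the 120 N limit. I released the jar before noticing, so it was left leaning. I gripped it again along its tilt and set it down upright. The other placings were clean.

**Last checks:**
- **Jars and bystanders:** the last picture I viewed, taken before the final turn, showed all five jars upright and no sample jars left on the table. The dish, flask, green and red jars were where they started.
- **Knob:** the white mark now shows on the three-dot side, and the gripper turned 45° each time.
- **After retreating:** the carrier's edges in the scene view had not shifted. The match was only moderate (correlation 0.67), and one jar's lid read darker than the others, probably from shadow. I had no pictures left to confirm either by eye.

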